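# Turn the bead dish to the open box, marble centred

### The arm

A 7-joint arm with a two-finger parallel gripper is mounted at the origin on the work surface. World frame = base frame: x ahead of the robot, y to its left, z up, the work surface at z = 0. Lengths are in m, angles in rad, forces in N, time in s.
With the tool pointing down it reaches from about 0.4 to 0.85 m from the base axis. Payload 4.5 kg.
Tool frame: the origin (TCP) lies on the centre line of the jaws, within the pads' length; the fingertips stand 11 mm ahead of it and the grasp point (between the pads) lies 8 mm behind it; z points along the fingers, x is the direction in which the jaws open and shut, and the axes are right-handed (so a half turn about z gives the same grasp; the last joint's range is limited). The gripper opens to 88 mm and grips with 3 to 60 N. Pads are 18 mm wide; open, the fingers measure 123 mm over their backs; the gripper's body (75 mm by 187 mm) begins 45 mm behind the grasp point.
Start: joints at [-1.085, 0.689, -0.195, 1.565, 0.157, 0.902, -0.215], TCP at [0.273, 0.562, 0.218] pointing down, gripper open.
Joint ranges: [-3.01, 3.01], [-0.46, 2.08], [-1.47, 1.51], [0.13, 2.56], [-1, 4.14], [0.04, 2.09], [-2.66, 2.66]. Speed limits (rad/s): [2.57, 2.57, 3.14, 3.14, 3.14, 3.14, 3.14].

### API

Orientations are given as a unit quaternion [x, y, z, w].
In Python, from plant import r, vision, order, nets gives the robot as it stands.
- The arm moves only by the tool send_rows, never from a script. Its argument "series" is a list of rows, each an object with "delta_pos": the shift along the tool's x, y, z in cm, a list of three; "turn": the turn about the tool's z in degrees; "jaw": the closure, from 0 (fully open) to 1 (shut). In form: [{"delta_pos": [x, y, z], "turn": turn, "jaw": jaw}, ...]. A call has 1 to 8 rows; each row is the pose to reach, as a shift and turn from the pose commanded when the call began, along the tool's axes at that moment; what a row does not reach only later rows make up. A row lasts 1/12 s, in which the tool goes at most 41.7 mm and 7.16 degrees, less where a joint would pass 70% of its speed; a pose out of reach is approached as far as the arm can. A call with a gripper value outside its range is refused whole. The fingers move at their own pace and stop on an object; "force" is the grip in N (left out, the last holds). Time passes only in rows, so rows that repeat a pose let the fingers close. It gives the time, the measured TCP pose, the force and the opening at its end, in the units of the state.
- r.get_state(): the state, without advancing time (a new reading comes with each control period).
- vision.snapshot(name): name is "scene" or "side" or "wrist"; returns the picture (384x512x3 uint8, blue, green, red); there is no depth.
- vision.camera_params(name): a dict with "intrinsics" (3x3 intrinsics, pixels), "extrinsics" (4x4, takes a point from world to camera coordinates). Camera axes: x right, y down, z forward; pixel columns grow to the right and rows downward; lengths in m; the calibration is good to about 2 mm. A picture is of the moment at which its call begins: read the wrist's pose just before it. camera_params takes no time and is no camera call; for the wrist camera it gives the pose at the moment of the call.
- order.finish_job(): hands the job in, once; it reports no verdict.
Trained networks look in the newest picture that a camera, given by its name, has taken for a name from the list of things; names that differ only in an ending like _2 or _b are one class to them, and where a whole thing is asked for, a point or a joint stands for the part that bears it (a point fixed in the world has none). Each returns a list of dicts, best first, with "score" (0 to 1); they miss things now and then, are a little off and sometimes report something else, mostly with a low value. They report only what shows in the picture. A call takes as long as a camera call.
- nets.boxes_of(camera, label): "location" ([row, column] as shares, 0 to 1, of the picture: columns of its width, rows of its height, amid what is visible of it).
- nets.trace(camera, label): "region" (384x512 bool, what is visible of it) and "location" ([row, column] as shares, 0 to 1, of the picture: columns of its width, rows of its height, amid what is visible of it).
The state is a dict: "clock": time; "q": joint angles; "qd": joint speeds; "joint_torque": joint torques, N m; "tool_pos": TCP position; "eef_rot": TCP orientation; "contact_force": force on the tool from outside, world axes, zero at the start; "moment": the same for the moment, N m; "opening": opening from 0.0 (shut) to 1.0 (fully open).
Only numpy, scipy, OpenCV 4.12 (cv2) and the standard library are available. Lean on these libraries where they do the work, as an engineer would, in place of code of your own. Each camera call takes 0.05 s, during which the arm holds its last target.

### The job

Take the white bead dish by its overhead handle with a gentle grip (under 40 N), lift it straight up off the cork trivet until the whole dish is higher than the stacked storage boxes, and then turn it the quarter turn that brings its pouring lip round to point straight at the middle of the boxes. Keep the dish over the trivet and level all the while so that the loose marble stays in the middle without being touched, disturb nothing else on the bench, and finish still holding the dish up there, steady.

Things in the scene. Friction and masses are not known exactly. Their poses are not given: they have to be found in the camera images.
- dish: White round dish with an arched handle over it and one pouring lip; loose, 200 to 390 g. Origin at the centre of its flat underside (foot 88 mm across); z up, x towards the lip. 154 mm across, rim 31 mm high. Inside: flat for 8 mm round the middle, 8 mm above the underside, rising at 5 degrees to radius 30 mm, then steeper.
- dish_handle (a point): Middle of the handle, on the dish's axis, 117 mm above its underside: the place to grip, fingers closing along the dish's x. A straight flat-sided bar along the dish's y, 12 mm thick (x), 22 mm tall, 154 mm long, 106 to 128 mm above the underside, on posts at y = -74 and +74 mm. Brittle: over about 40 N a finger breaks it.
- dish_centre (a point): Where the marble's centre is when it sits in the middle of the dish, 21 mm above the underside; axes as the dish's.
- dish_lip (a point): Tip of the pouring lip, an open 34 mm wide spout that sticks out of the rim at the dish's +x, 105 mm from the axis and 34 mm above the underside.
- marble: Loose green-glass ball, 26 mm across, 23 g, lying in the middle of the dish; it rolls easily. Its origin turns with it; see its centre.
- marble_center (a point): Centre of the marble.
- trivet: Fixed round cork disc, 140 mm across, 12 mm thick, on which the dish stands. Origin at the centre of its underside, on the bench.
- boxes: Fixed stack of two square translucent blue storage boxes with clip latches, 130 x 130 mm (lid 136), 120 mm high in all, the upper one open on top. It stands to the left or the right of the dish, about 240 to 280 mm away. Origin at the centre of its underside, on the bench.
- boxes_top (a point): Middle of the open mouth of the upper box, 120 mm above the bench.
- cup: Bystander: round dark silicone cup, 76 mm across and 95 mm high, with four thick markers sticking out to about 150 mm; on the other side of the dish from the boxes. Origin at the centre of its underside.
- tape: Bystander: roll of white electrical tape lying flat, 64 mm across, 19 mm high. Origin at the centre of its underside.
- dome: Bystander: clear glass paperweight dome, 76 mm across, 43 mm high. Origin at the centre of its underside.
- stapler: Bystander: purple plastic stapler, 130 x 36 mm, 60 mm high, long side along its x. Origin at the centre of its underside.

How it is judged:
By the outcome, as a careful person would: the job done as asked, in the order asked, and still so for the second after the job is handed in, while the arm keeps its last pose, push and grip.
It also fails if it takes over 46 s, if anything falls off the work surface, if the arm or the gripper's body presses on something with over 40 N, if the wrist force passes 120 N, or if a joint passes its speed limit or range.

## Working session

There is one attempt and no reset: what is moved stays moved. The work goes in short steps, Python scripts to look and compute and a tool call to move; the robot and the scene stay as the last step left them, time stands still between calls to the robot, and variables do not carry over. Pictures are saved under pics/ and viewed, and the job is handed in when it is done.

Besides the shell and the picture viewer there is one more tool, called after "Emit:" as a command line: name --argument value ..., lists and objects as JSON in quotes. send_rows: Moves the arm, as the interface text tells. Its arguments: {"type":"object","properties":{"series":{"type":"array"},"force":{"type":"number"}},"required":["series"]}

```bash
mkdir -p pics; ls
python3 - <<'E'
from plant import r, vision, order, nets
import cv2, numpy as np
s=r.get_state(); print(s)
for c in ["scene","side","wrist"]:
    im=vision.snapshot(c); cv2.imwrite(f"pics/a_{c}.png",im)
    p=vision.camera_params(c); print(c,np.round(p["intrinsics"],1).tolist(),np.round(p["extrinsics"],4).tolist())
E
```

```text
pics
{'clock': 0.0, 'q': array([-1.08519527,  0.6899815 , -0.19451231,  1.56632793,  0.15728543,
        0.90248959, -0.21512421]), 'qd': array([ 0.00108132, -0.00108606,  0.00028051, -0.00074613, -0.00184016,
        0.00163464, -0.00113383]), 'joint_torque': array([ 1.25773472e-04, -5.27548921e+01, -1.26696814e+00, -1.53422195e+01,
       -5.25911234e-02,  6.37352234e-03,  1.77924585e-04]), 'tool_pos': array([0.2726217 , 0.56167272, 0.21711586]), 'eef_rot': array([ 8.47508795e-01,  5.30780574e-01, -7.36246016e-04,  5.31949814e-04]), 'contact_force': array([ 0.17911664,  1.0470854 , -0.61219025]), 'moment': array([ 0.04810554,  0.07003851, -0.01339951]), 'opening': 0.9974218387264582}
scene [[347.4, 0.0, 255.1], [0.0, 347.4, 195.8], [0.0, 0.0, 1.0]] [[-0.4128, 0.9108, 0.0029, 0.2014], [0.7747, 0.3529, -0.5247, -0.3866], [-0.4789, -0.2143, -0.8513, 1.166], [0.0, 0.0, 0.0, 1.0]]
side [[380.5, 0.0, 255.1], [0.0, 380.5, 186.1], [0.0, 0.0, 1.0]] [[0.9249, -0.3795, -0.022, -0.5212], [-0.229, -0.5101, -0.8291, 0.2447], [0.3034, 0.7719, -0.5587, 0.8395], [0.0, 0.0, 0.0, 1.0]]
wrist [[339.2, 0.0, 257.4], [0.0, 339.2, 189.9], [0.0, 0.0, 1.0]] [[0.4377, 0.8991, -0.0023, -0.6242], [0.8673, -0.4216, 0.2648, -0.0355], [0.2372, -0.1179, -0.9643, 0.3883], [0.0, 0.0, 0.0, 1.0]]
```

View pics/a_scene.png

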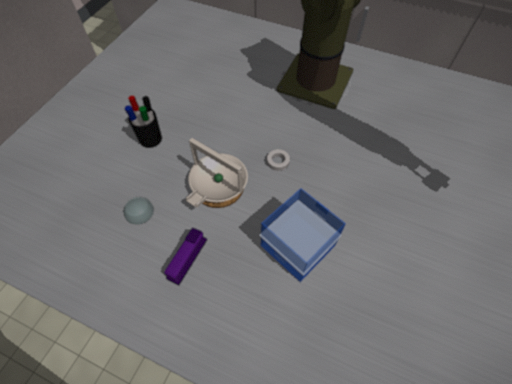

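View pics/a_side.png

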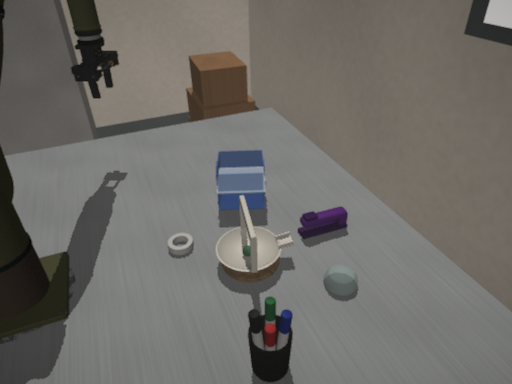

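View pics/a_wrist.png

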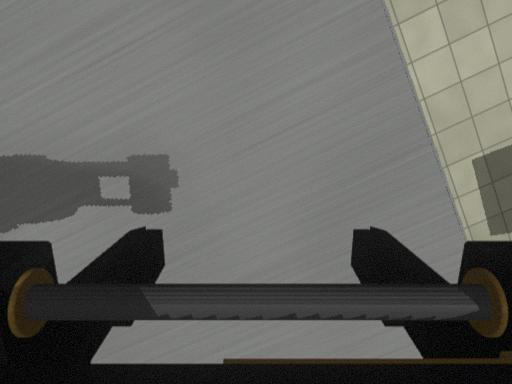

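The scene view shows the dish at about (218,180) with its lip at (195,200), the boxes at (303,232), the cup at (147,128) and the tape at (278,160). The side view shows the dish at (248,255) with its lip at (285,240) pointing away from the base. The arm is up by itself, away from everything, and the wrist view shows only bench.

```bash
cat > h.py <<'E'
import numpy as np, cv2
from scipy.optimize import least_squares
def proj(p,X):
    X=np.atleast_2d(X); E=np.array(p["extrinsics"]); c=X@E[:3,:3].T+E[:3,3]
    u=c@np.array(p["intrinsics"]).T; return u[:,:2]/u[:,2:]
def tri(ps,uvs):
    f=lambda X:np.concatenate([proj(p,X)[0]-uv for p,uv in zip(ps,uvs)])
    s=least_squares(f,[.6,0,.05]); return s.x,np.abs(s.fun).max()
def onplane(p,uv,z):
    E=np.array(p["extrinsics"]);R=E[:3,:3];o=-R.T@E[:3,3]
    d=R.T@np.linalg.inv(p["intrinsics"])@np.array([*uv,1.]); return o+d*(z-o[2])/d[2]
E
python3 - <<'E'
from plant import r, vision, order, nets
from h import *
P={c:vision.camera_params(c) for c in ["scene","side"]}
out={}
for l in ["dish","dish_handle","dish_lip","marble","boxes","boxes_top","cup","tape","dome","stapler","trivet"]:
    uv={}
    for c in P:
        t=nets.trace(c,l); b=nets.boxes_of(c,l)
        if b: print(l,c,"box",round(b[0]["score"],2),np.round(np.array(b[0]["location"])[::-1]*[512,384],1))
        if t:
            uv[c]=np.array(t[0]["location"])[::-1]*[512,384]; out[c+"_"+l]=t[0]["region"]
            print(l,c,"tr",round(t[0]["score"],2),np.round(uv[c],1),t[0]["region"].sum())
    if len(uv)==2: print("   ",tri(list(P.values()),[uv[c] for c in P]))
np.savez("m.npz",**out)
E
```

```text
dish scene box 0.7 [147.  118.6]
dish scene tr 0.57 [215. 170.] 2618
dish side box 0.62 [247.3 243.9]
dish side tr 0.65 [245.8 242.8] 2746
    (array([ 0.5013677 , -0.10485823,  0.06283581]), np.float64(0.9676606028542665))
dish_handle scene box 0.63 [213.6 176.4]
dish_handle scene tr 0.65 [214.8 175.3] 2664
dish_handle side box 0.84 [249.1 245.2]
dish_handle side tr 0.74 [250.7 243.8] 2795
    (array([ 0.51279657, -0.10206751,  0.05377157]), np.float64(0.37258450232181417))
dish_lip scene box 0.67 [211.9 172.2]
dish_lip scene tr 0.81 [210.9 174.7] 2649
dish_lip side box 0.75 [250.5 241.2]
dish_lip side tr 0.74 [249.5 242.9] 2607
    (array([ 0.51278583, -0.10733608,  0.05910311]), np.float64(2.3282653821832184))
marble scene box 0.42 [213.8 175.8]
marble scene tr 0.66 [216.9 175.3] 74
marble side box 0.62 [322.7 221.7]
boxes scene box 0.97 [296.7 234. ]
boxes scene tr 0.7 [301.  234.6] 4746
boxes side tr 0.72 [241.9 178.1] 2813
    (array([0.58642095, 0.15866296, 0.0645426 ]), np.float64(0.794173485238872))
boxes_top scene tr 0.82 [298.5 234.5] 4681
boxes_top side box 0.97 [239.6 17
[... 573 characters left out ...]
6))
dome scene box 0.77 [138.7 209.2]
dome scene tr 0.65 [136.6 209.4] 636
dome side box 0.73 [343.4 281.3]
dome side tr 0.56 [339.9 277.2] 860
    (array([ 0.66765269, -0.24659598,  0.01932451]), np.float64(0.9015753916925178))
stapler scene box 0.73 [216.1 171.5]
stapler scene tr 0.92 [186.5 258.4] 1118
stapler side box 0.9 [323.1 223.9]
stapler side tr 0.95 [323.9 222.5] 1093
    (array([ 0.73153308, -0.06648982,  0.0186663 ]), np.float64(0.2315487604597024))
trivet scene box 0.56 [224.  201.7]
trivet scene tr 0.51 [223.4 203. ] 246
trivet side box 0.68 [254.  273.4]
trivet side tr 0.69 [253.2 273.1] 514
    (array([ 0.52138186, -0.08451438, -0.06372069]), np.float64(0.28028573620011343))
```

Run:
```python
import cv2, numpy as np
m=np.load("m.npz")
def crop(c,x,y,w,h,k,n):
    im=cv2.imread(f"pics/a_{c}.png")[y:y+h,x:x+w]; im=cv2.resize(im,None,fx=k,fy=k,interpolation=cv2.INTER_CUBIC)
    im=cv2.convertScaleAbs(im,alpha=1.3)
    for i in range(0,w,10):
        cv2.line(im,(i*k,0),(i*k,4 if (x+i)%50 else 14),(0,0,255),1)
    for j in range(0,h,10):
        cv2.line(im,(0,j*k),(4 if (y+j)%50 else 14,j*k),(0,0,255),1)
    return im
a=crop("scene",170,125,100,95,6,0); b=crop("side",200,190,100,95,6,0)
cv2.imwrite("pics/b1.png",a); cv2.imwrite("pics/b2.png",b)
```

```text
(no output)
```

View pics/b1.png

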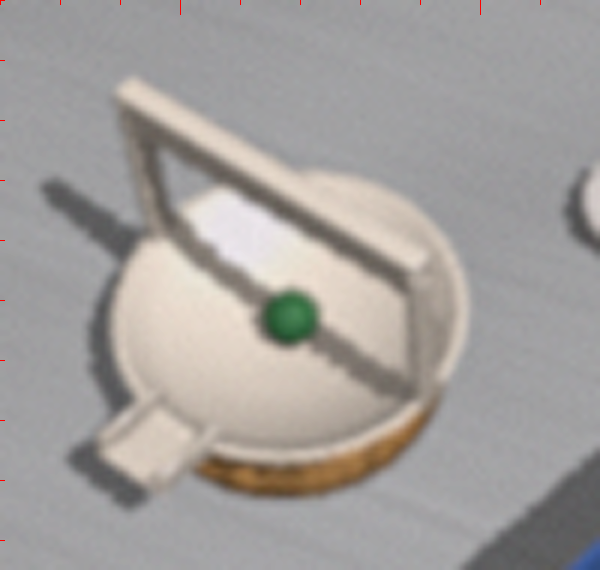

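View pics/b2.png

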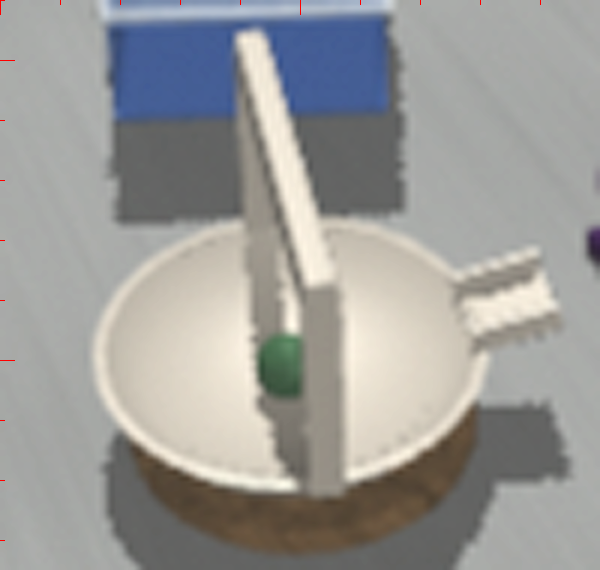

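```bash
cat > fit.py <<'E'
from plant import r, vision
from h import *
P={c:vision.camera_params(c) for c in ["scene","side"]}
def px(c,x,y):
    o={"scene":(170,125),"side":(200,190)}[c]
    return np.array([o[0]+(x+.5)/6-.5,o[1]+(y+.5)/6-.5])
K=[("scene",118,92),("scene",133,78),("scene",432,262),("scene",410,272),("scene",128,463),("scene",290,318),
   ("side",236,36),("side",264,33),("side",305,287),("side",332,280),("side",550,285),("side",289,366)]
obs=[px(*k) for k in K]
# dish: x to lip; scene: left end has lip on... determine sign via both
def mod(x,y,yaw,s,z0=.012):
    c,sn=np.cos(yaw),np.sin(yaw)
    pts=np.array([[.006*s,.077*s,.128],[-.006*s,.077*s,.128],[-.006*s,-.077*s,.128],[.006*s,-.077*s,.128],[.105,0,.034],[0,0,.021]])
    return pts@np.array([[c,-sn,0],[sn,c,0],[0,0,1]]).T+[x,y,z0]
w=np.array([1,1,1,1,.7,1])
sX=[0,0,1,1]
def res(v,free):
    pts=np.array([[.006,-.077,.128],[-.006,-.077,.128],[-.006,.077,.128],[.006,.077,.128],[.105,0,.034],[0,0,.021]])
    # scene order: far-left end(lip side first), left end back, right end back, right end lip side
    a=pts[[0,1,2,3,4,5]]; b=pts[[2,3,1,0,4,5]]
    c,sn=np.cos(v[2]),np.sin(v[2]);R=np.array([[c,-sn,0],[sn,c,0],[0,0,1]])
    t=np.array([v[0],v[1],v[3] if free else .012])
    return np.concatenate([(proj(P["scene"],a@R.T+t)-obs[:6]).ravel(),(proj(P["side"],b@R.T+t)-obs[6:]).ravel()])
for free in (0,1):
    s=least_squares(lambda v:res(v,free),[.52,-.1,0,.012],loss="soft_l1")
    print(free,np.round(s.x,4),"yawdeg",np.degrees(s.x[2])); print(np.round(res(s.x,free).reshape(-1,2),1).tolist())
    if not free: V=s.x
for c in P:
    im=cv2.resize(cv2.imread(f"pics/a_{c}.png"),None,fx=1,fy=1)
    o={"scene":(170,125),"side":(200,190)}[c]
    im=cv2.resize(im[o[1]:o[1]+95,o[0]:o[0]+100],None,fx=6,fy=6,interpolation=cv2.INTER_CUBIC)
    th=np.linspace(0,2*np.pi,100); co,sn=np.cos(V[2]),np.sin(V[2]);R=np.array([[co,-sn,0],[sn,co,0],[0,0,1]]);t=np.array([V[0],V[1],.012])
    def dr(X,col):
        q=((proj(P[c],X@R.T+t)-o+.5)*6-.5).astype(int); cv2.polylines(im,[q.reshape(-1,1,2)],True,col,1)
    dr(np.c_[.077*np.cos(th),.077*np.sin(th),0*th+.031],(0,0,255))
    dr(np.c_[.07*np.cos(th),.07*np.sin(th),0*th-.012],(255,0,0))
    dr(np.array([[.006,-.077,.128],[-.006,-.077,.128],[-.006,.077,.128],[.006,.077,.128]]),(0,200,0))
    dr(np.array([[.07,-.017,.034],[.105,-.017,.034],[.105,.017,.034],[.07,.017,.034]]),(255,0,255))
    cv2.imwrite(f"pics/c_{c}.png",im)
E
python3 fit.py
python3 - <<'E'
import cv2
im=cv2.imread("pics/a_scene.png")[180:285,250:355]; cv2.imwrite("pics/d1.png",cv2.resize(im,None,fx=5,fy=5,interpolation=2))
im=cv2.imread("pics/a_side.png")[135:225,195:290]; cv2.imwrite("pics/d2.png",cv2.resize(im,None,fx=6,fy=6,interpolation=2))
E
```

```text
0 [ 0.5065 -0.0979 -0.2078  0.012 ] yawdeg -11.905847067753825
[[-0.7, -0.3], [0.1, -1.0], [0.2, -1.6], [0.7, 0.1], [0.1, 1.7], [0.5, 0.7], [-0.1, -0.6], [0.2, -0.7], [-0.6, 0.3], [0.7, 0.7], [0.2, 2.7], [0.4, -0.5]]
1 [ 0.5065 -0.0979 -0.2078  0.0119] yawdeg -11.906640299638845
[[-0.7, -0.3], [0.1, -1.0], [0.2, -1.6], [0.7, 0.2], [0.1, 1.8], [0.5, 0.8], [-0.1, -0.5], [0.2, -0.7], [-0.6, 0.4], [0.7, 0.7], [0.2, 2.7], [0.4, -0.5]]
```

View pics/c_scene.png

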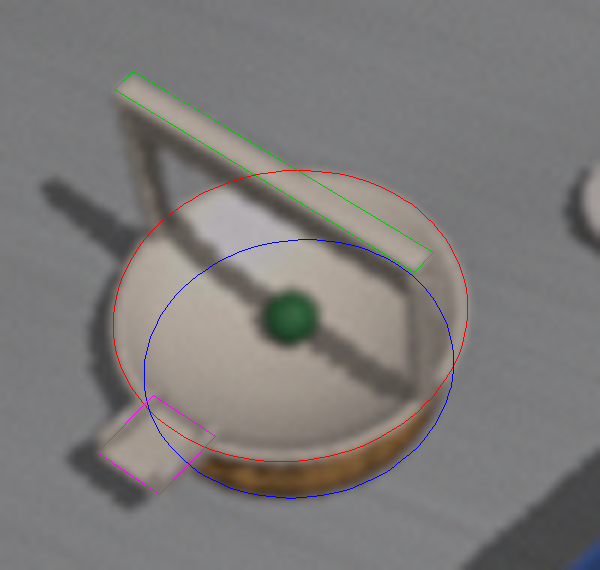

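View pics/c_side.png

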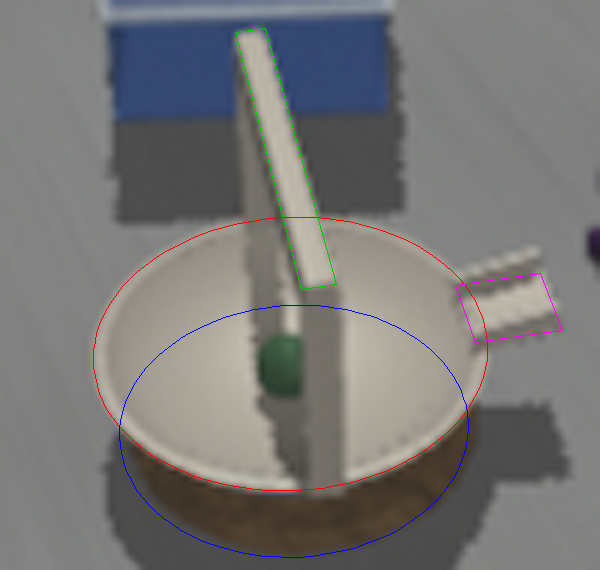

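View pics/d1.png

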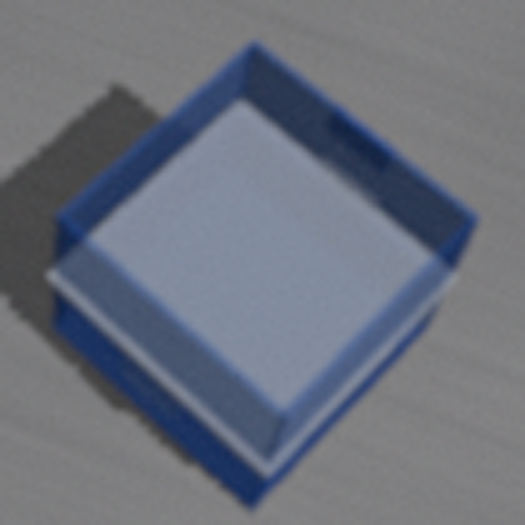

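View pics/d2.png

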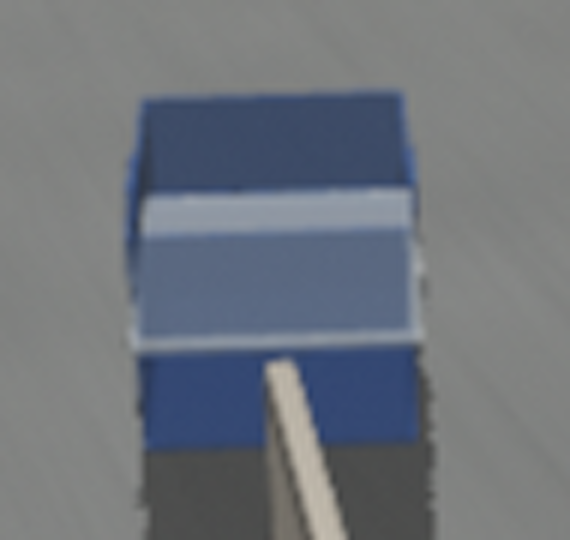

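The overlay fits within about 2 px: rim, trivet, bar and lip all line up. The dish is at (0.5065, -0.098), with the lip at yaw -11.9°. Next I fit the boxes.

```bash
cat > box.py <<'E'
from plant import r, vision
from h import *
P={c:vision.camera_params(c) for c in ["scene","side"]}
A=np.array([[255,44],[477,218],[285,415],[60,215]])/5+[250,180]-.4
B=np.array([[140,100],[403,93],[412,230],[143,233]])/6+[195,135]-.4
print([np.round(onplane(P["scene"],u,.12),3).tolist() for u in A]); print([np.round(onplane(P["side"],u,.12),3).tolist() for u in B])
a=np.mean([onplane(P["scene"],u,.12) for u in A],0);b=np.mean([onplane(P["side"],u,.12) for u in B],0);print(a,b)
# bottom check
for c,u in (("scene",np.array([253,508])/5+[250,180]),("side",np.array([146,447])/6+[195,135]),("side",np.array([416,443])/6+[195,135])): print(onplane(P[c],u,0))
E
python3 box.py
python3 - <<'E'
import numpy as np
from scipy.spatial.transform import Rotation as R
q=[8.47508795e-01,5.30780574e-01,-7.36246016e-04,5.31949814e-04]
print(R.from_quat(q).as_matrix().round(4))
E
```

```text
[[0.503, 0.121, 0.12], [0.547, 0.24, 0.12], [0.666, 0.195, 0.12], [0.621, 0.075, 0.12]]
[[0.547, 0.241, 0.12], [0.667, 0.193, 0.12], [0.621, 0.075, 0.12], [0.51, 0.122, 0.12]]
[0.58434096 0.15777436 0.12      ] [0.5861719  0.15784062 0.12      ]
[0.66607848 0.19655266 0.        ]
[0.50342029 0.1224757  0.        ]
[0.62210492 0.07317666 0.        ]
[[ 4.365e-01  8.997e-01 -7.000e-04]
 [ 8.997e-01 -4.365e-01 -1.700e-03]
 [-1.800e-03  1.000e-04 -1.000e+00]]
```

Both cameras put the boxes' middle at (0.585, 0.158), so the lip's final bearing is about 72.9°, a world turn of about +85°. The grip needs the tool's x at yaw -11.9°. I start with the move to a hover.

Emit:
send_rows --series '[{"delta_pos": [-2, 2.03, 0], "turn": 3, "jaw": 0}, {"delta_pos": [-4.8, 4.87, 0], "turn": 7, "jaw": 0}, {"delta_pos": [-7.6, 7.7, 0], "turn": 12, "jaw": 0}, {"delta_pos": [-10.4, 10.5, 0], "turn": 16, "jaw": 0}, {"delta_pos": [-13.2, 13.4, 0], "turn": 20, "jaw": 0}, {"delta_pos": [-16, 16.2, 0], "turn": 25, "jaw": 0}, {"delta_pos": [-18.8, 19.1, 0], "turn": 29, "jaw": 0}, {"delta_pos": [-21.6, 21.9, 0], "turn": 34, "jaw": 0}]'

```text
clock: 3.02
tool_pos: [0.3761, 0.2707, 0.2182]
eef_rot: [0.966, 0.258, 0.0, -0.0]
contact_force: [1.0, -0.8, -0.4]
opening: 1.0
```

```bash
cat > rem.py <<'E'
import sys
from plant import r
import numpy as np
from scipy.spatial.transform import Rotation as R
x,y,z,yaw=map(float,sys.argv[1:])
s=r.get_state(); M=R.from_quat(s["eef_rot"]).as_matrix()
y0=np.degrees(np.arctan2(M[1,0],M[0,0]))
print("t",round(s["clock"],2),"pos",s["tool_pos"].round(4),"yaw",round(y0,2),"zax",M[:,2].round(4),"q",s["q"].round(3),"F",s["contact_force"].round(1),"open",round(s["opening"],3))
print("delta cm",((np.array([x,y,z])-s["tool_pos"])@M*100).round(2),"turn",round((y0-yaw+180)%360-180,2))
E
python3 rem.py .5065 -.0979 .217 -11.9
```

```text
t 3.02 pos [0.3761 0.2707 0.2182] yaw 29.92 zax [ 8.e-04  6.e-04 -1.e+00] q [-0.683  0.482 -0.06   2.04   0.048  0.62  -0.254] F [ 1.  -0.8 -0.4] open 1.0
delta cm [-7.09 38.45  0.11] turn 41.82
```

Emit:
send_rows --series '[{"delta_pos": [-0.7, 3.9, 0], "turn": 5, "jaw": 0}, {"delta_pos": [-1.4, 7.8, 0], "turn": 10, "jaw": 0}, {"delta_pos": [-2.1, 11.7, 0], "turn": 15, "jaw": 0}, {"delta_pos": [-2.9, 15.6, 0], "turn": 20, "jaw": 0}, {"delta_pos": [-3.6, 19.5, 0], "turn": 25, "jaw": 0}, {"delta_pos": [-4.3, 23.4, 0], "turn": 30, "jaw": 0}, {"delta_pos": [-5.0, 27.3, 0], "turn": 35, "jaw": 0}, {"delta_pos": [-5.8, 31.2, 0], "turn": 39, "jaw": 0}]'

```text
clock: 3.68
tool_pos: [0.4827, -0.0283, 0.2182]
eef_rot: [0.997, -0.079, 0.0, -0.0]
contact_force: [0.3, 0.8, -0.9]
opening: 0.997
```

```bash
python3 rem.py .5065 -.0979 .217 -11.9
```

```text
t 3.68 pos [ 0.4827 -0.0283  0.2182] yaw -9.1 zax [ 1.e-03  4.e-04 -1.e+00] q [-0.101  0.508  0.099  1.991 -0.08   0.645 -0.109] F [ 0.3  0.8 -0.9] open 0.997
delta cm [3.45 6.49 0.12] turn 2.8
```

Emit:
send_rows --series '[{"delta_pos": [1.4, 2.6, 0], "turn": 1, "jaw": 0}, {"delta_pos": [2.4, 4.6, 0], "turn": 2, "jaw": 0}, {"delta_pos": [3.1, 5.8, 0], "turn": 2.8, "jaw": 0}, {"delta_pos": [3.45, 6.49, 0], "turn": 2.8, "jaw": 0}, {"delta_pos": [3.45, 6.49, 0], "turn": 2.8, "jaw": 0}, {"delta_pos": [3.45, 6.49, 0], "turn": 2.8, "jaw": 0}]'

```text
clock: 4.18
tool_pos: [0.5058, -0.0947, 0.2178]
eef_rot: [0.995, -0.101, -0.0, -0.001]
contact_force: [-0.1, 0.2, -0.2]
opening: 0.997
```

```bash
python3 rem.py .5065 -.0979 .121 -11.9
python3 - <<'E'
from plant import r, vision
from h import *
p=vision.camera_params("wrist"); im=vision.snapshot("wrist")
V=(.5065,-.0979,np.radians(-11.9));co,sn=np.cos(V[2]),np.sin(V[2]);R=np.array([[co,-sn,0],[sn,co,0],[0,0,1]]);t=np.array([V[0],V[1],.012])
cv2.imwrite("pics/e0.png",im); o=im.copy()
for X,col in ((np.array([[.006,-.077,.128],[-.006,-.077,.128],[-.006,.077,.128],[.006,.077,.128]]),(0,200,0)),(np.array([[.07,-.017,.034],[.105,-.017,.034],[.105,.017,.034],[.07,.017,.034]]),(255,0,255)),(np.c_[.077*np.cos(np.linspace(0,6.28,80)),.077*np.sin(np.linspace(0,6.28,80)),.031+np.zeros(80)],(0,0,255))):
    cv2.polylines(o,[proj(p,X@R.T+t).astype(int).reshape(-1,1,2)],True,col,1)
cv2.imwrite("pics/e1.png",cv2.resize(o,None,fx=1.5,fy=1.5))
E
```

```text
t 4.18 pos [ 0.5058 -0.0947  0.2178] yaw -11.59 zax [-6.0e-04  1.2e-03 -1.0e+00] q [ 0.032  0.547  0.102  1.904 -0.084  0.695 -0.019] F [-0.1  0.2 -0.2] open 0.997
delta cm [0.14 0.31 9.68] turn 0.31
```

View pics/e1.png

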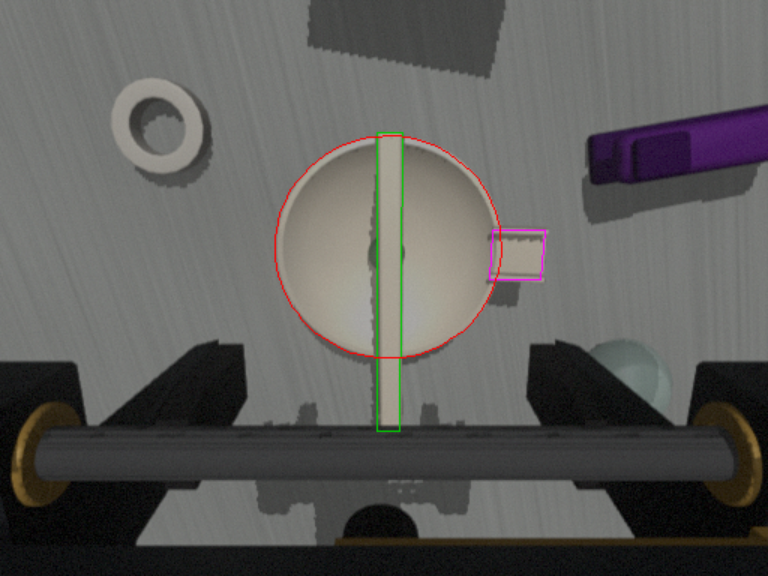

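The wrist overlay agrees with the bar, rim and lip to about 1 px. Descending part way, then I will check the residual.

Emit:
send_rows --series '[{"delta_pos": [0.07, 0.15, 0.8], "turn": 0.3, "jaw": 0}, {"delta_pos": [0.07, 0.2, 1.8], "turn": 0.3, "jaw": 0}, {"delta_pos": [0.07, 0.2, 2.8], "turn": 0.3, "jaw": 0}, {"delta_pos": [0.07, 0.2, 3.8], "turn": 0.3, "jaw": 0}, {"delta_pos": [0.07, 0.2, 4.5], "turn": 0.3, "jaw": 0}, {"delta_pos": [0.07, 0.2, 5], "turn": 0.3, "jaw": 0}, {"delta_pos": [0.07, 0.2, 5], "turn": 0.3, "jaw": 0}, {"delta_pos": [0.07, 0.2, 5], "turn": 0.3, "jaw": 0}]'

```text
clock: 4.9
tool_pos: [0.5062, -0.0978, 0.1678]
eef_rot: [0.995, -0.104, -0.0, -0.0]
contact_force: [0.5, -0.6, 0.5]
opening: 1.001
```

```bash
python3 rem.py .5065 -.0979 .121 -11.9
```

```text
t 4.9 pos [ 0.5062 -0.0978  0.1678] yaw -11.95 zax [-3.e-04  2.e-04 -1.e+00] q [ 0.047  0.624  0.088  1.954 -0.096  0.567 -0.009] F [ 0.5 -0.6  0.5] open 1.001
delta cm [0.03 0.01 4.68] turn -0.05
```

Emit:
send_rows --series '[{"delta_pos": [0.02, 0, 0.8], "turn": 0, "jaw": 0}, {"delta_pos": [0.02, 0, 1.8], "turn": 0, "jaw": 0}, {"delta_pos": [0.02, 0, 2.8], "turn": 0, "jaw": 0}, {"delta_pos": [0.02, 0, 3.6], "turn": 0, "jaw": 0}, {"delta_pos": [0.02, 0, 4.3], "turn": 0, "jaw": 0}, {"delta_pos": [0.02, 0, 4.7], "turn": 0, "jaw": 0}, {"delta_pos": [0.02, 0, 4.7], "turn": 0, "jaw": 0}, {"delta_pos": [0.02, 0, 4.7], "turn": 0, "jaw": 0}]'

```text
clock: 5.57
tool_pos: [0.5065, -0.0982, 0.1207]
eef_rot: [0.995, -0.104, -0.0, -0.0]
contact_force: [0.5, -0.5, -1.1]
opening: 0.999
```

```bash
python3 rem.py .5065 -.0979 .121 -11.9;  python3 - <<'E'
from plant import r, vision
import cv2
a=vision.snapshot("scene")[110:230,150:290]
b=vision.snapshot("side")[170:290,180:320]
cv2.imwrite("pics/f1.png",cv2.hconcat([cv2.resize(a,(400,343)),cv2.resize(b,(400,343))]))
cv2.imwrite("pics/f2.png",vision.snapshot("wrist"))
E
```

```text
t 5.57 pos [ 0.5065 -0.0982  0.1207] yaw -11.99 zax [-3.e-04  1.e-04 -1.e+00] q [ 0.059  0.703  0.071  1.991 -0.105  0.451 -0.002] F [ 0.5 -0.5 -1.1] open 0.999
delta cm [-0.   -0.03 -0.03] turn -0.09
```

View pics/f1.png

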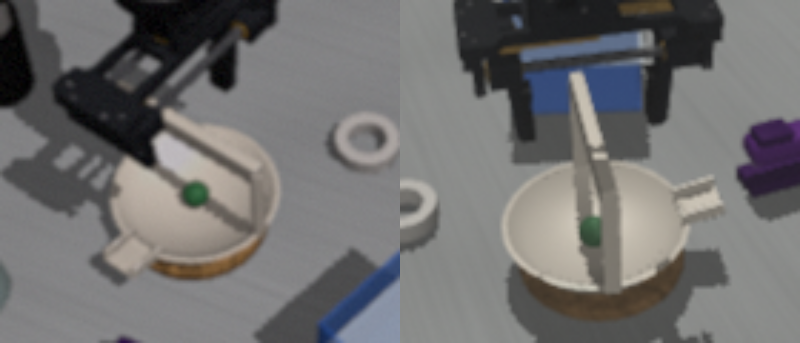

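View pics/f2.png

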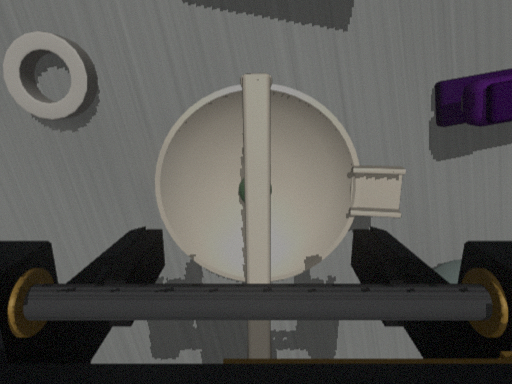

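Run:
```python
from plant import r, vision
from h import *
from scipy.spatial.transform import Rotation as R
s=r.get_state();M=R.from_quat(s["eef_rot"]).as_matrix()
out=[]
for c,(x,y) in (("scene",(150,110)),("side",(180,170))):
    p=vision.camera_params(c); im=cv2.resize(vision.snapshot(c)[y-50:y+120,x:x+140],None,fx=2.857,fy=2.857)
    for L,col in (([0,0,-.008],(0,0,255)),([.044,0,.011],(0,255,0)),([-.044,0,.011],(255,0,0)),([0,0,-.053],(255,0,255))):
        u=(proj(p,s["tool_pos"]+M@np.array(L))[0]-[x,y-50])*2.857
        cv2.circle(im,tuple(int(v) for v in u),4,col,-1)
    out.append(im)
cv2.imwrite("pics/g1.png",cv2.hconcat(out))
```

```text
(no output)
```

View pics/g1.png

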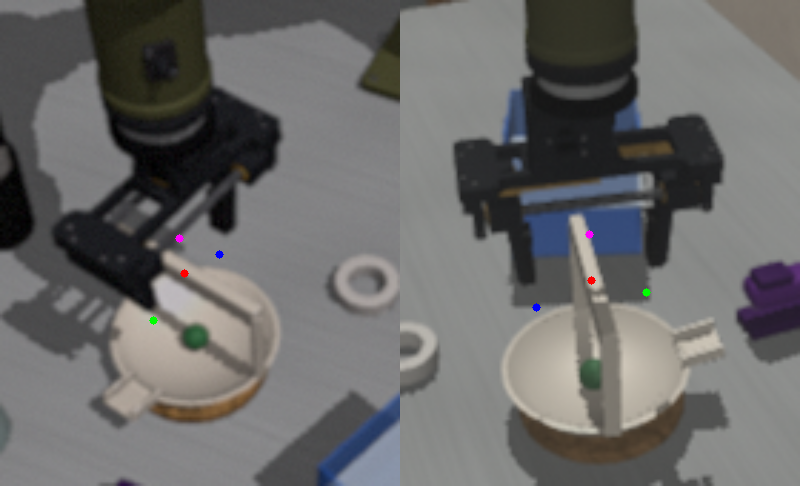

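The drawn fingertips sit higher in both views than the projected TCP says they should: side tips at about (523,283) and (655,265) against (536,307) and (646,292). I triangulate the real fingertips before closing.

Run:
```python
from plant import r, vision
from h import *
from scipy.spatial.transform import Rotation as R
s=r.get_state();M=R.from_quat(s["eef_rot"]).as_matrix()
print(s["tool_pos"])
w=vision.snapshot("wrist")
for c,(x,y) in (("scene",(155,110)),("side",(190,130))):
    im=vision.snapshot(c); cv2.imwrite(f"pics/h_{c}.png",im)
    cv2.imwrite(f"pics/hz_{c}.png",cv2.resize(im[y:y+100,x:x+110],None,fx=7,fy=6.0 and 7*.85,interpolation=2) if 0 else cv2.convertScaleAbs(cv2.resize(im[y:y+85,x:x+110],None,fx=7,fy=7,interpolation=2),alpha=1.8,beta=20))
pw=vision.camera_params("wrist"); E=pw["extrinsics"]; cam=-E[:3,:3].T@E[:3,3]
print("wrist cam in tool", (cam-s["tool_pos"])@M, "axes in tool\n",(E[:3,:3]@M).round(3))
for L in ([.044,0,.011],[-.044,0,.011],[.044,.009,.011],[.044,-.009,.011],[.0,0,-.008]): print(L,proj(pw,s["tool_pos"]+M@np.array(L))[0].round(0))
```

```text
[ 0.50676661 -0.09822647  0.12125604]
wrist cam in tool [-6.07140648e-05 -6.82268570e-02 -1.65010362e-01] axes in tool
 [[ 1.     0.001 -0.   ]
 [-0.001  0.964 -0.265]
 [-0.     0.265  0.964]]
[0.044, 0, 0.011] [337. 224.]
[-0.044, 0, 0.011] [178. 224.]
[0.044, 0.009, 0.011] [336. 239.]
[0.044, -0.009, 0.011] [338. 209.]
[0.0, 0, -0.008] [258. 238.]
```

View pics/hz_scene.png

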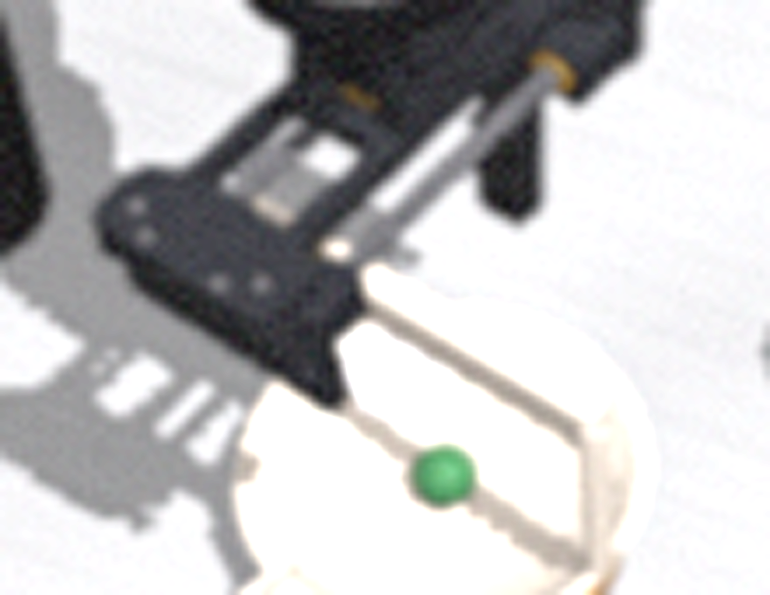

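View pics/hz_side.png

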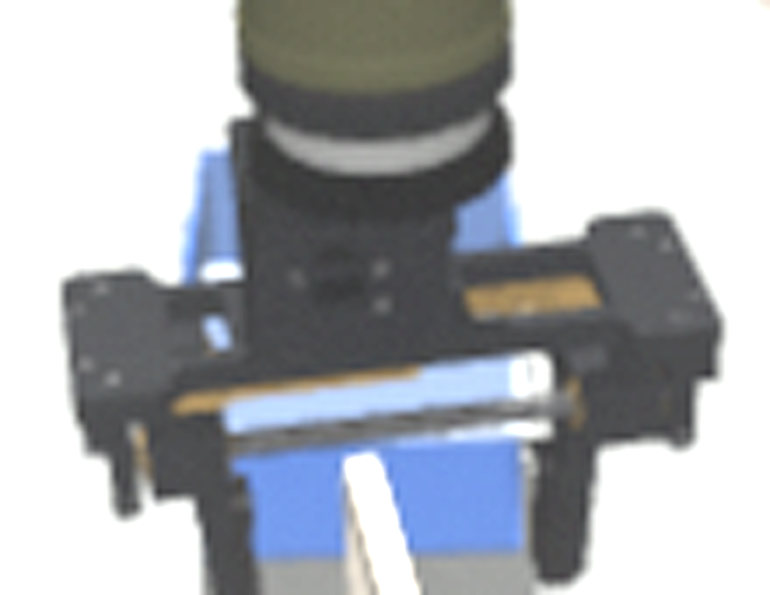

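Run:
```python
from plant import r, vision
from h import *
from scipy.spatial.transform import Rotation as R
s=r.get_state();M=R.from_quat(s["eef_rot"]).as_matrix()
P=[vision.camera_params(c) for c in ("scene","side")]
for a,b in (((227.9,141.1),(223,218.3)),((202.9,167.9),(270,212.7))):
    X,e=tri(P,[np.array(a),np.array(b)]); print(X.round(4),e.round(2),"in tool",((X-s["tool_pos"])@M).round(4))
```

```text
[ 0.4565 -0.0863  0.1362] 0.55 in tool [-0.0515 -0.0013 -0.0151]
[ 0.5568 -0.1051  0.135 ] 1.22 in tool [ 0.0505 -0.0037 -0.0139]
```

Three independent views put the real fingertips about 15 mm behind the reported TCP, not 11 mm ahead of it. At this height they only just reach the bar's top, so I trust the pictures and lower another 2.4 cm. That clears everything under either assumption.

Emit:
send_rows --series '[{"delta_pos": [0, 0, 0.5], "turn": 0, "jaw": 0}, {"delta_pos": [0, 0, 1.0], "turn": 0, "jaw": 0}, {"delta_pos": [0, 0, 1.5], "turn": 0, "jaw": 0}, {"delta_pos": [0, 0, 2.0], "turn": 0, "jaw": 0}, {"delta_pos": [0, 0, 2.4], "turn": 0, "jaw": 0}, {"delta_pos": [0, 0, 2.4], "turn": 0, "jaw": 0}, {"delta_pos": [0, 0, 2.4], "turn": 0, "jaw": 0}]'

```text
clock: 6.55
tool_pos: [0.5062, -0.0981, 0.0965]
eef_rot: [0.995, -0.104, -0.0, -0.0]
contact_force: [-0.4, 1.0, 0.5]
opening: 0.995
```

```bash
python3 rem.py .5065 -.0979 .097 -11.9;  cat > pic.py <<'E'
import sys
from plant import r, vision
import cv2
n=sys.argv[1]
a=vision.snapshot("scene"); b=vision.snapshot("side"); cv2.imwrite(f"pics/{n}_scene.png",a);cv2.imwrite(f"pics/{n}_side.png",b)
f=lambda im:cv2.convertScaleAbs(cv2.resize(im,(400,400),interpolation=2),alpha=1.4)
cv2.imwrite(f"pics/{n}.png",cv2.hconcat([f(a[70:220,150:300]),f(b[130:280,170:320])]))
if len(sys.argv)>2: cv2.imwrite(f"pics/{n}w.png",vision.snapshot("wrist"))
E
python3 pic.py k w
```

```text
t 6.55 pos [ 0.5062 -0.0981  0.0965] yaw -11.99 zax [-8.e-04  2.e-04 -1.e+00] q [ 6.500e-02  7.460e-01  6.100e-02  2.006e+00 -1.090e-01  3.940e-01
  1.000e-03] F [-0.4  1.   0.5] open 0.995
delta cm [ 0.02 -0.03 -0.05] turn -0.09
```

View pics/k.png

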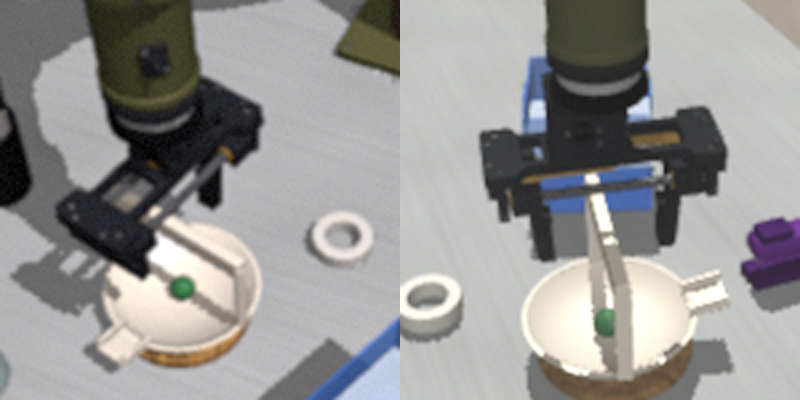

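View pics/kw.png

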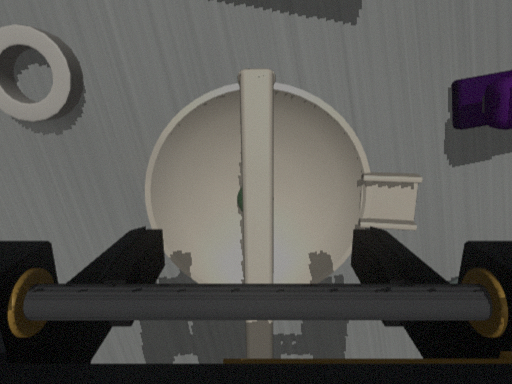

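The fingers now straddle the bar, which spans columns 242–274 in the wrist view, centred between the jaws. The marble is in the middle. I close in steps with 25 N.

Emit:
send_rows --series '[{"delta_pos": [0, 0, 0], "turn": 0, "jaw": 0.2}, {"delta_pos": [0, 0, 0], "turn": 0, "jaw": 0.4}, {"delta_pos": [0, 0, 0], "turn": 0, "jaw": 0.55}, {"delta_pos": [0, 0, 0], "turn": 0, "jaw": 0.68}, {"delta_pos": [0, 0, 0], "turn": 0, "jaw": 0.76}, {"delta_pos": [0, 0, 0], "turn": 0, "jaw": 0.8}, {"delta_pos": [0, 0, 0], "turn": 0, "jaw": 0.8}, {"delta_pos": [0, 0, 0], "turn": 0, "jaw": 0.8}]' --force 25

```text
clock: 7.37
tool_pos: [0.5065, -0.0982, 0.0969]
eef_rot: [0.995, -0.104, 0.0, -0.0]
contact_force: [0.1, -0.5, -0.2]
opening: 0.415
```

```bash
python3 rem.py .5065 -.0979 .097 -11.9; python3 pic.py l w
```

```text
t 7.37 pos [ 0.5065 -0.0982  0.0969] yaw -11.98 zax [ 0.e+00  1.e-04 -1.e+00] q [ 6.500e-02  7.450e-01  6.100e-02  2.005e+00 -1.090e-01  3.940e-01
  1.000e-03] F [ 0.1 -0.5 -0.2] open 0.415
delta cm [-0.01 -0.03 -0.01] turn -0.08
```

View pics/lw.png

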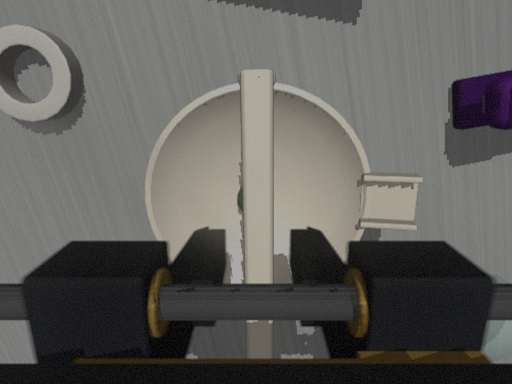

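View pics/l.png

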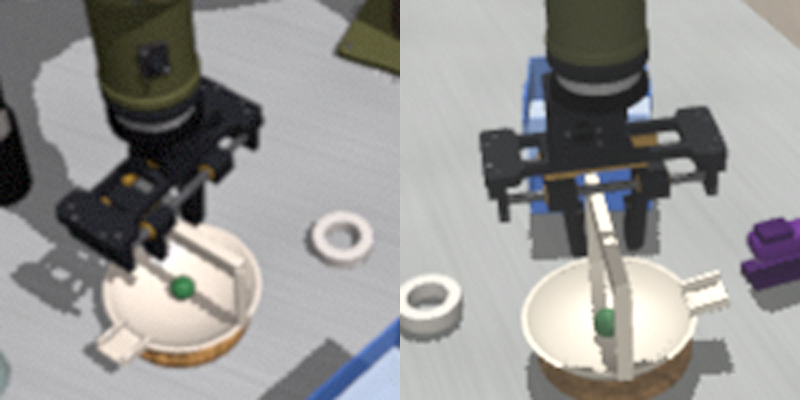

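Emit:
send_rows --series '[{"delta_pos": [0, 0, 0], "turn": 0, "jaw": 0.8}, {"delta_pos": [0, 0, 0], "turn": 0, "jaw": 0.82}, {"delta_pos": [0, 0, 0], "turn": 0, "jaw": 0.84}, {"delta_pos": [0, 0, 0], "turn": 0, "jaw": 0.86}, {"delta_pos": [0, 0, 0], "turn": 0, "jaw": 0.88}, {"delta_pos": [0, 0, 0], "turn": 0, "jaw": 0.9}, {"delta_pos": [0, 0, 0], "turn": 0, "jaw": 0.95}, {"delta_pos": [0, 0, 0], "turn": 0, "jaw": 1}]' --force 25

```text
clock: 8.18
tool_pos: [0.5067, -0.0982, 0.0969]
eef_rot: [0.995, -0.104, 0.0, -0.0]
contact_force: [0.9, -0.2, -0.2]
opening: 0.135
```

Emit:
send_rows --series '[{"delta_pos": [0, 0, 0], "turn": 0, "jaw": 1}, {"delta_pos": [0, 0, 0], "turn": 0, "jaw": 1}, {"delta_pos": [0, 0, 0], "turn": 0, "jaw": 1}, {"delta_pos": [0, 0, 0], "turn": 0, "jaw": 1}]' --force 25

```text
clock: 8.52
tool_pos: [0.5067, -0.0982, 0.0969]
eef_rot: [0.995, -0.104, 0.0, -0.0]
contact_force: [0.9, 0.5, -0.7]
opening: 0.132
```

```bash
python3 rem.py .5065 -.0979 .097 -11.9; python3 pic.py n w
```

```text
t 8.52 pos [ 0.5067 -0.0982  0.0969] yaw -11.99 zax [ 4.e-04  0.e+00 -1.e+00] q [ 6.500e-02  7.450e-01  6.100e-02  2.005e+00 -1.090e-01  3.940e-01
  1.000e-03] F [ 0.9  0.5 -0.7] open 0.132
delta cm [-0.02 -0.03 -0.01] turn -0.09
```

View pics/n.png

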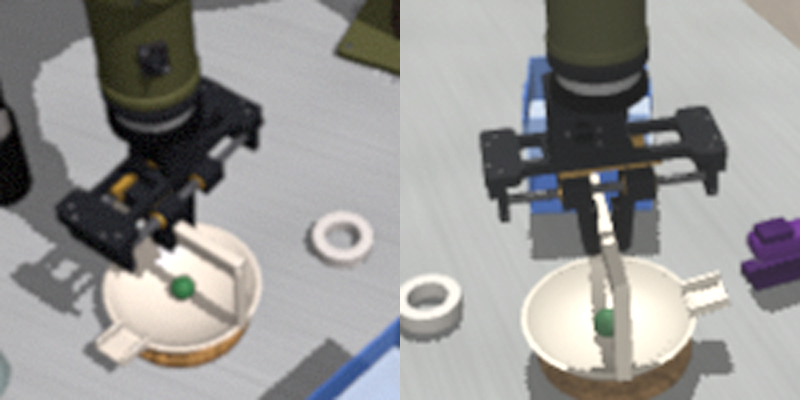

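View pics/nw.png

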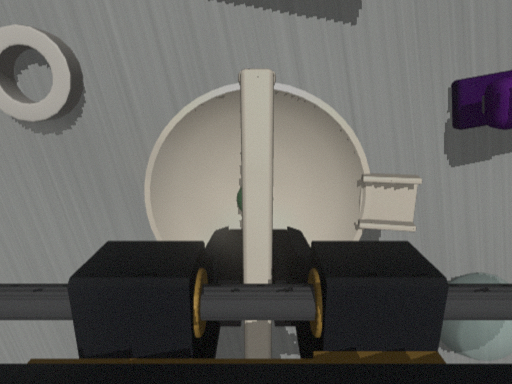

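Gripped: the opening of 0.132 is about 11.6 mm (bar 12 mm), and neither dish nor marble moved. I lift slowly.

Emit:
send_rows --series '[{"delta_pos": [0, 0, -0.05], "turn": 0, "jaw": 1}, {"delta_pos": [0, 0, -0.15], "turn": 0, "jaw": 1}, {"delta_pos": [0, 0, -0.3], "turn": 0, "jaw": 1}, {"delta_pos": [0, 0, -0.5], "turn": 0, "jaw": 1}, {"delta_pos": [0, 0, -0.7], "turn": 0, "jaw": 1}, {"delta_pos": [0, 0, -0.85], "turn": 0, "jaw": 1}, {"delta_pos": [0, 0, -0.95], "turn": 0, "jaw": 1}, {"delta_pos": [0, 0, -1.0], "turn": 0, "jaw": 1}]'

```text
clock: 9.33
tool_pos: [0.5066, -0.0982, 0.1071]
eef_rot: [0.995, -0.104, 0.0, -0.0]
contact_force: [-0.3, 0.1, -1.8]
opening: 0.136
```

```bash
python3 rem.py .5065 -.0979 .097 -11.9; python3 pic.py o w
```

```text
t 9.33 pos [ 0.5066 -0.0982  0.1071] yaw -11.98 zax [ 3.e-04  1.e-04 -1.e+00] q [ 0.062  0.727  0.065  2.    -0.107  0.418  0.   ] F [-0.3  0.1 -1.8] open 0.136
delta cm [-0.01 -0.02  1.01] turn -0.08
```

View pics/o.png

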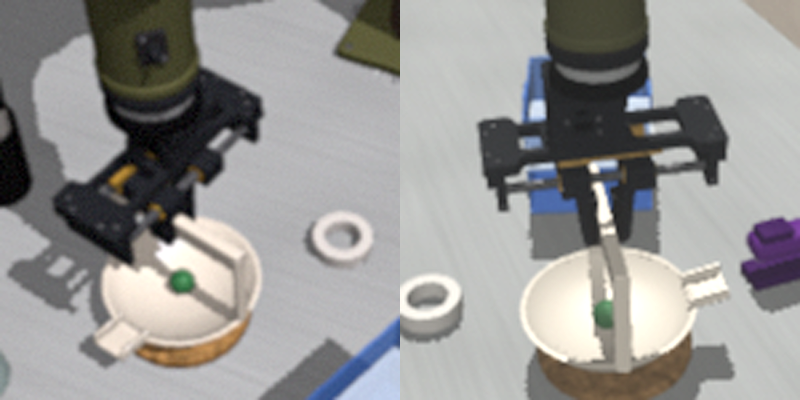

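View pics/ow.png

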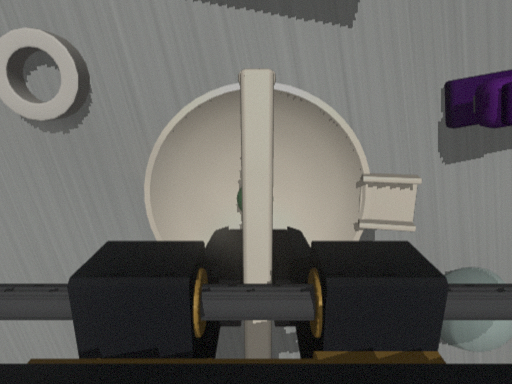

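The dish has come up 1 cm with the gripper, level, with no change in the wrist view. I continue.

Emit:
send_rows --series '[{"delta_pos": [0, 0, -0.05], "turn": 0, "jaw": 1}, {"delta_pos": [0, 0, -0.15], "turn": 0, "jaw": 1}, {"delta_pos": [0, 0, -0.3], "turn": 0, "jaw": 1}, {"delta_pos": [0, 0, -0.5], "turn": 0, "jaw": 1}, {"delta_pos": [0, 0, -0.75], "turn": 0, "jaw": 1}, {"delta_pos": [0, 0, -1.05], "turn": 0, "jaw": 1}, {"delta_pos": [0, 0, -1.4], "turn": 0, "jaw": 1}, {"delta_pos": [0, 0, -1.75], "turn": 0, "jaw": 1}]'

```text
clock: 10.15
tool_pos: [0.5065, -0.0982, 0.1248]
eef_rot: [0.995, -0.104, 0.0, -0.0]
contact_force: [-0.2, -0.2, -2.8]
opening: 0.141
```

Emit:
send_rows --series '[{"delta_pos": [0, 0, -0.35], "turn": 0, "jaw": 1}, {"delta_pos": [0, 0, -0.7], "turn": 0, "jaw": 1}, {"delta_pos": [0, 0, -1.05], "turn": 0, "jaw": 1}, {"delta_pos": [0, 0, -1.4], "turn": 0, "jaw": 1}, {"delta_pos": [0, 0, -1.75], "turn": 0, "jaw": 1}, {"delta_pos": [0, 0, -2.1], "turn": 0, "jaw": 1}, {"delta_pos": [0, 0, -2.45], "turn": 0, "jaw": 1}, {"delta_pos": [0, 0, -2.8], "turn": 0, "jaw": 1}]'

```text
clock: 10.82
tool_pos: [0.5065, -0.0982, 0.1528]
eef_rot: [0.995, -0.104, 0.0, -0.0]
contact_force: [0.2, 0.1, -2.3]
opening: 0.134
```

Emit:
send_rows --series '[{"delta_pos": [0, 0, -0.35], "turn": 0, "jaw": 1}, {"delta_pos": [0, 0, -0.7], "turn": 0, "jaw": 1}, {"delta_pos": [0, 0, -1.05], "turn": 0, "jaw": 1}, {"delta_pos": [0, 0, -1.4], "turn": 0, "jaw": 1}, {"delta_pos": [0, 0, -1.75], "turn": 0, "jaw": 1}, {"delta_pos": [0, 0, -2.1], "turn": 0, "jaw": 1}, {"delta_pos": [0, 0, -2.45], "turn": 0, "jaw": 1}, {"delta_pos": [0, 0, -2.8], "turn": 0, "jaw": 1}]'

```text
clock: 11.48
tool_pos: [0.5065, -0.0982, 0.1807]
eef_rot: [0.995, -0.104, -0.0, -0.0]
contact_force: [-0.2, 0.8, -3.5]
opening: 0.136
```

Emit:
send_rows --series '[{"delta_pos": [0, 0, -0.35], "turn": 0, "jaw": 1}, {"delta_pos": [0, 0, -0.7], "turn": 0, "jaw": 1}, {"delta_pos": [0, 0, -1.05], "turn": 0, "jaw": 1}, {"delta_pos": [0, 0, -1.4], "turn": 0, "jaw": 1}, {"delta_pos": [0, 0, -1.75], "turn": 0, "jaw": 1}, {"delta_pos": [0, 0, -2.1], "turn": 0, "jaw": 1}, {"delta_pos": [0, 0, -2.45], "turn": 0, "jaw": 1}, {"delta_pos": [0, 0, -2.8], "turn": 0, "jaw": 1}]'

```text
clock: 12.15
tool_pos: [0.5065, -0.0982, 0.2087]
eef_rot: [0.995, -0.104, -0.0, -0.0]
contact_force: [0.2, -0.1, -2.4]
opening: 0.132
```

```bash
python3 rem.py .5067 -.0982 .247 -11.99
```

```text
t 12.15 pos [ 0.5065 -0.0982  0.2087] yaw -11.98 zax [-0.e+00  1.e-04 -1.e+00] q [ 0.038  0.561  0.102  1.912 -0.088  0.673 -0.016] F [ 0.2 -0.1 -2.4] open 0.132
delta cm [ 0.02 -0.   -3.83] turn 0.01
```

Emit:
send_rows --series '[{"delta_pos": [0, 0, -0.35], "turn": 0, "jaw": 1}, {"delta_pos": [0, 0, -0.7], "turn": 0, "jaw": 1}, {"delta_pos": [0, 0, -1.05], "turn": 0, "jaw": 1}, {"delta_pos": [0, 0, -1.4], "turn": 0, "jaw": 1}, {"delta_pos": [0, 0, -1.75], "turn": 0, "jaw": 1}, {"delta_pos": [0, 0, -2.1], "turn": 0, "jaw": 1}, {"delta_pos": [0, 0, -2.45], "turn": 0, "jaw": 1}, {"delta_pos": [0, 0, -2.75], "turn": 0, "jaw": 1}]'

```text
clock: 12.82
tool_pos: [0.5065, -0.0982, 0.2363]
eef_rot: [0.995, -0.104, 0.0, -0.0]
contact_force: [0.0, 0.2, -2.6]
opening: 0.134
```

Emit:
send_rows --series '[{"delta_pos": [0, 0, -0.25], "turn": 0, "jaw": 1}, {"delta_pos": [0, 0, -0.45], "turn": 0, "jaw": 1}, {"delta_pos": [0, 0, -0.6], "turn": 0, "jaw": 1}, {"delta_pos": [0, 0, -0.7], "turn": 0, "jaw": 1}, {"delta_pos": [0, 0, -0.75], "turn": 0, "jaw": 1}, {"delta_pos": [0, 0, -0.75], "turn": 0, "jaw": 1}, {"delta_pos": [0, 0, -0.75], "turn": 0, "jaw": 1}, {"delta_pos": [0, 0, -0.75], "turn": 0, "jaw": 1}]'

```text
clock: 13.48
tool_pos: [0.5064, -0.0982, 0.2433]
eef_rot: [0.995, -0.104, -0.0, -0.0]
contact_force: [0.5, -0.9, -2.5]
opening: 0.135
```

```bash
python3 rem.py .5067 -.0982 .247 72.9;python3 pic.py p w
```

```text
t 13.48 pos [ 0.5064 -0.0982  0.2433] yaw -11.98 zax [-3.e-04  1.e-04 -1.e+00] q [ 0.03   0.513  0.113  1.87  -0.08   0.764 -0.023] F [ 0.5 -0.9 -2.5] open 0.135
delta cm [ 0.03 -0.   -0.37] turn -84.88
```

View pics/p.png

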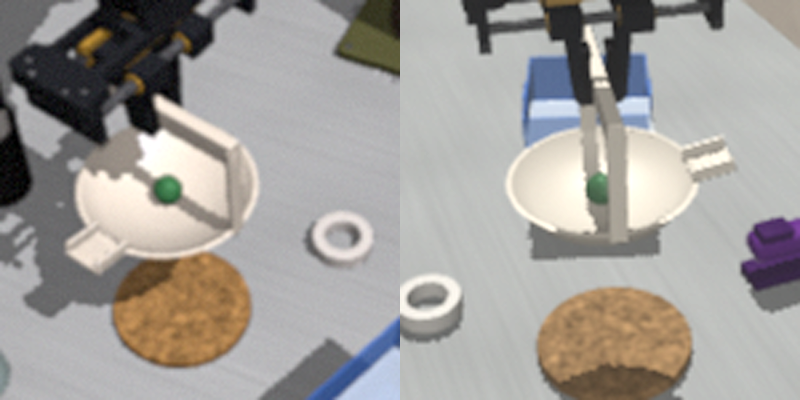

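View pics/pw.png

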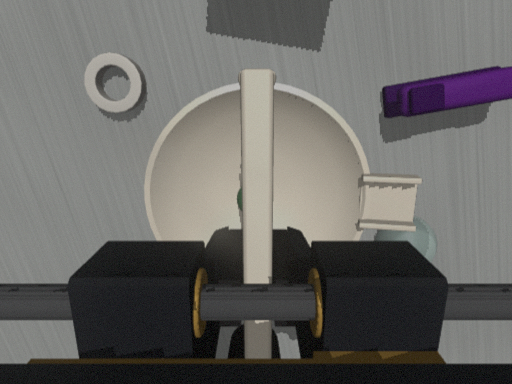

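The dish is up (underside about 0.158 m against boxes at 0.120), level, over the trivet, with the marble centred. I turn slowly by -84.9° about the tool's z.

Emit:
send_rows --series '[{"delta_pos": [0, 0, 0], "turn": -0.2, "jaw": 1}, {"delta_pos": [0, 0, 0], "turn": -0.6, "jaw": 1}, {"delta_pos": [0, 0, 0], "turn": -1.3, "jaw": 1}, {"delta_pos": [0, 0, 0], "turn": -2.3, "jaw": 1}, {"delta_pos": [0, 0, 0], "turn": -3.6, "jaw": 1}, {"delta_pos": [0, 0, 0], "turn": -5.2, "jaw": 1}, {"delta_pos": [0, 0, 0], "turn": -7, "jaw": 1}, {"delta_pos": [0, 0, 0], "turn": -9, "jaw": 1}]'

```text
clock: 14.3
tool_pos: [0.5065, -0.0982, 0.2434]
eef_rot: [1.0, -0.024, 0.0, -0.0]
contact_force: [-0.1, 0.2, -2.5]
opening: 0.13
```

Emit:
send_rows --series '[{"delta_pos": [0, 0, 0], "turn": -2, "jaw": 1}, {"delta_pos": [0, 0, 0], "turn": -4, "jaw": 1}, {"delta_pos": [0, 0, 0], "turn": -6, "jaw": 1}, {"delta_pos": [0, 0, 0], "turn": -8, "jaw": 1}, {"delta_pos": [0, 0, 0], "turn": -10, "jaw": 1}, {"delta_pos": [0, 0, 0], "turn": -12, "jaw": 1}, {"delta_pos": [0, 0, 0], "turn": -14, "jaw": 1}, {"delta_pos": [0, 0, 0], "turn": -16, "jaw": 1}]'

```text
clock: 14.97
tool_pos: [0.5065, -0.0982, 0.2434]
eef_rot: [0.993, 0.115, 0.0, -0.0]
contact_force: [-0.5, -0.2, -2.0]
opening: 0.134
```

```bash
python3 rem.py .5065 -.0982 .2433 72.9
```

```text
t 14.97 pos [ 0.5065 -0.0982  0.2434] yaw 13.21 zax [ 1.e-04  1.e-04 -1.e+00] q [ 0.115  0.509 -0.02   1.865  0.014  0.767  0.318] F [-0.5 -0.2 -2. ] open 0.134
delta cm [ 0.   -0.    0.01] turn -59.69
```

Emit:
send_rows --series '[{"delta_pos": [0, 0, 0], "turn": -2, "jaw": 1}, {"delta_pos": [0, 0, 0], "turn": -4, "jaw": 1}, {"delta_pos": [0, 0, 0], "turn": -6, "jaw": 1}, {"delta_pos": [0, 0, 0], "turn": -8, "jaw": 1}, {"delta_pos": [0, 0, 0], "turn": -10, "jaw": 1}, {"delta_pos": [0, 0, 0], "turn": -12, "jaw": 1}, {"delta_pos": [0, 0, 0], "turn": -14, "jaw": 1}, {"delta_pos": [0, 0, 0], "turn": -16, "jaw": 1}]'

```text
clock: 15.63
tool_pos: [0.5065, -0.0983, 0.2434]
eef_rot: [0.968, 0.252, 0.0, 0.0]
contact_force: [-0.2, -0.0, -2.8]
opening: 0.133
```

Emit:
send_rows --series '[{"delta_pos": [0, 0, 0], "turn": -2, "jaw": 1}, {"delta_pos": [0, 0, 0], "turn": -4, "jaw": 1}, {"delta_pos": [0, 0, 0], "turn": -6, "jaw": 1}, {"delta_pos": [0, 0, 0], "turn": -8, "jaw": 1}, {"delta_pos": [0, 0, 0], "turn": -10, "jaw": 1}, {"delta_pos": [0, 0, 0], "turn": -12, "jaw": 1}, {"delta_pos": [0, 0, 0], "turn": -14, "jaw": 1}, {"delta_pos": [0, 0, 0], "turn": -16, "jaw": 1}]'

```text
clock: 16.3
tool_pos: [0.5065, -0.0983, 0.2434]
eef_rot: [0.923, 0.384, 0.0, 0.0]
contact_force: [-0.0, 0.2, -1.8]
opening: 0.134
```

Emit:
send_rows --series '[{"delta_pos": [0, 0, 0], "turn": -2, "jaw": 1}, {"delta_pos": [0, 0, 0], "turn": -4, "jaw": 1}, {"delta_pos": [0, 0, 0], "turn": -6, "jaw": 1}, {"delta_pos": [0, 0, 0], "turn": -8, "jaw": 1}, {"delta_pos": [0, 0, 0], "turn": -10, "jaw": 1}, {"delta_pos": [0, 0, 0], "turn": -12, "jaw": 1}, {"delta_pos": [0, 0, 0], "turn": -14, "jaw": 1}, {"delta_pos": [0, 0, 0], "turn": -16, "jaw": 1}]'

```text
clock: 16.97
tool_pos: [0.5065, -0.0984, 0.2434]
eef_rot: [0.861, 0.509, -0.0, 0.0]
contact_force: [-0.3, -0.1, -2.7]
opening: 0.135
```

Emit:
send_rows --series '[{"delta_pos": [0, 0, 0], "turn": -2, "jaw": 1}, {"delta_pos": [0, 0, 0], "turn": -4, "jaw": 1}, {"delta_pos": [0, 0, 0], "turn": -5.8, "jaw": 1}, {"delta_pos": [0, 0, 0], "turn": -7.4, "jaw": 1}, {"delta_pos": [0, 0, 0], "turn": -8.8, "jaw": 1}, {"delta_pos": [0, 0, 0], "turn": -9.9, "jaw": 1}, {"delta_pos": [0, 0, 0], "turn": -10.6, "jaw": 1}, {"delta_pos": [0, 0, 0], "turn": -11, "jaw": 1}]'

```text
clock: 17.63
tool_pos: [0.5065, -0.0982, 0.2434]
eef_rot: [0.809, 0.588, 0.0, -0.0]
contact_force: [-0.9, -0.3, -2.0]
opening: 0.14
```

Emit:
send_rows --series '[{"delta_pos": [0, 0, 0], "turn": -0.3, "jaw": 1}, {"delta_pos": [0, 0, 0], "turn": -0.5, "jaw": 1}, {"delta_pos": [0, 0, 0], "turn": -0.5, "jaw": 1}, {"delta_pos": [0, 0, 0], "turn": -0.5, "jaw": 1}, {"delta_pos": [0, 0, 0], "turn": -0.5, "jaw": 1}, {"delta_pos": [0, 0, 0], "turn": -0.5, "jaw": 1}]'

```text
clock: 18.13
tool_pos: [0.5065, -0.0982, 0.2434]
eef_rot: [0.806, 0.591, 0.0, -0.0]
contact_force: [-0.3, -0.5, -2.0]
opening: 0.133
```

```bash
python3 rem.py .5065 -.0982 .2433 72.9; python3 pic.py s w
```

```text
t 18.13 pos [ 0.5065 -0.0982  0.2434] yaw 72.51 zax [ 0.e+00  1.e-04 -1.e+00] q [ 0.312  0.523 -0.328  1.855  0.226  0.799  1.132] F [-0.3 -0.5 -2. ] open 0.133
delta cm [-0.    0.    0.01] turn -0.39
```

View pics/s_scene.png

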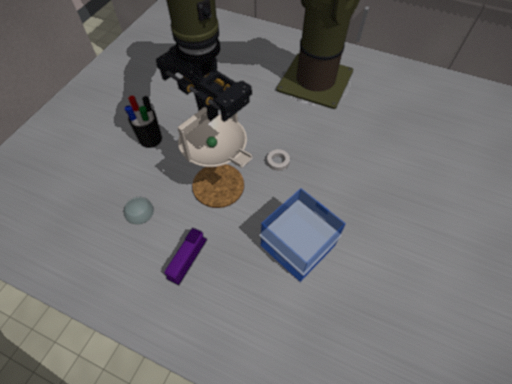

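View pics/s.png

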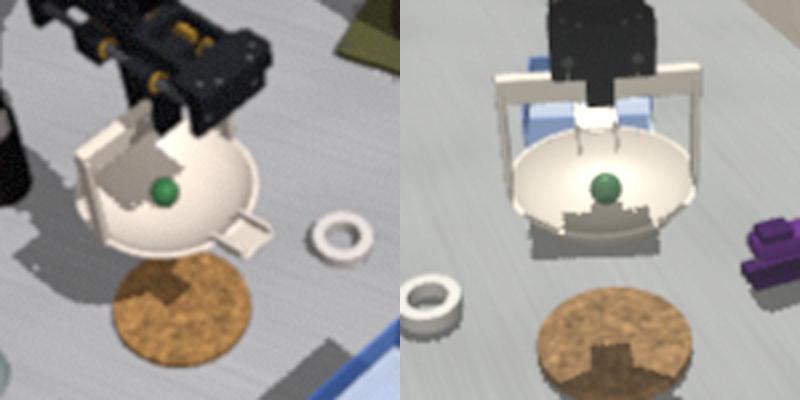

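View pics/sw.png

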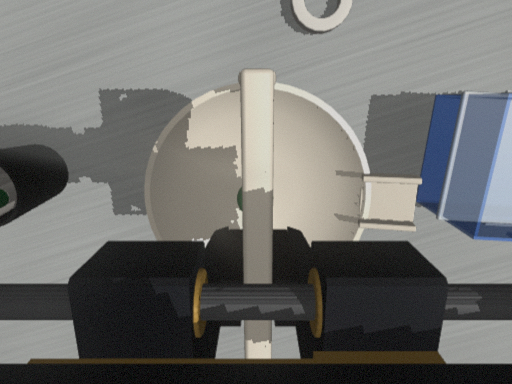

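Emit:
send_rows --series '[{"delta_pos": [0, 0, 0], "turn": -0.2, "jaw": 1}, {"delta_pos": [0, 0, 0], "turn": -0.4, "jaw": 1}, {"delta_pos": [0, 0, 0], "turn": -0.4, "jaw": 1}, {"delta_pos": [0, 0, 0], "turn": -0.4, "jaw": 1}, {"delta_pos": [0, 0, 0], "turn": -0.4, "jaw": 1}, {"delta_pos": [0, 0, 0], "turn": -0.4, "jaw": 1}, {"delta_pos": [0, 0, 0], "turn": -0.4, "jaw": 1}, {"delta_pos": [0, 0, 0], "turn": -0.4, "jaw": 1}]'

```text
clock: 18.95
tool_pos: [0.5065, -0.0982, 0.2434]
eef_rot: [0.804, 0.594, 0.0, 0.0]
contact_force: [0.4, 0.7, -2.3]
opening: 0.131
```

```bash
python3 rem.py .5065 -.0982 .2433 72.9
python3 - <<'E'
from plant import r, vision
from h import *
V=(.5065,-.0980,np.radians(72.9));co,sn=np.cos(V[2]),np.sin(V[2]);R=np.array([[co,-sn,0],[sn,co,0],[0,0,1]]);t=np.array([V[0],V[1],.012+.1465])
th=np.linspace(0,2*np.pi,100);out=[];P=[];U=[]
for c,o in (("scene",(165,90)),("side",(195,135))):
    p=vision.camera_params(c);im=vision.snapshot(c);P.append(p)
    hsv=cv2.cvtColor(im,cv2.COLOR_BGR2HSV); m=cv2.inRange(hsv,(50,80,30),(85,255,255))
    n,_,st,ce=cv2.connectedComponentsWithStats(m); e=proj(p,t+[0,0,.021])[0]
    i=1+np.argmin(np.linalg.norm(ce[1:]-e,axis=1)); print(c,"marble",ce[i].round(2),st[i],"expect",e.round(2)); U.append(ce[i])
    k=5; z=cv2.resize(im[o[1]:o[1]+90,o[0]:o[0]+80],None,fx=k,fy=k,interpolation=2)
    def dr(X,col):
        q=((proj(p,X@R.T+t)-o+.5)*k).astype(int); cv2.polylines(z,[q.reshape(-1,1,2)],True,col,1)
    dr(np.c_[.077*np.cos(th),.077*np.sin(th),0*th+.031],(0,0,255))
    dr(np.array([[.006,-.077,.128],[-.006,-.077,.128],[-.006,.077,.128],[.006,.077,.128]]),(0,200,0))
    dr(np.array([[.07,-.017,.034],[.105,-.017,.034],[.105,.017,.034],[.07,.017,.034]]),(255,0,255))
    out.append(z)
X,e=tri(P,U); print("marble",X.round(4),e.round(2),"off dish centre mm",((X-t-[0,0,.021])*1000).round(1))
cv2.imwrite("pics/t.png",cv2.hconcat(out))
E
```

```text
t 18.95 pos [ 0.5065 -0.0982  0.2434] yaw 72.91 zax [ 0.  0. -1.] q [ 0.313  0.523 -0.33   1.855  0.228  0.8    1.138] F [ 0.4  0.7 -2.3] open 0.131
delta cm [ 0.   -0.    0.01] turn 0.01
scene marble [211.14 141.54] [207 137   9  10  69] expect [212.78 141.84]
side marble [269.62 308.65] [265 297  11  24 226] expect [245.99 199.98]
marble [ 0.4602 -0.2224  0.0061] 23.25 off dish centre mm [ -46.3 -124.4 -173.4]
```

View pics/t.png

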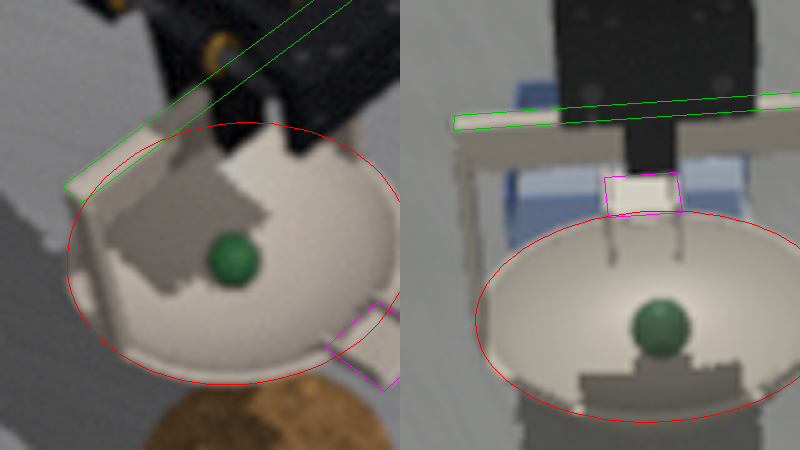

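The overlay of the intended pose (lip at 72.9°, underside 0.158 m) matches the picture. The marble is roughly 3–4 mm off centre at most: the side view puts it at (246.8,200.0) against an expected (246.0,200.0). The automatic side match caught a green marker instead. I hold a moment and check that it is at rest.

Emit:
send_rows --series '[{"delta_pos": [0, 0, 0], "turn": 0, "jaw": 1}, {"delta_pos": [0, 0, 0], "turn": 0, "jaw": 1}, {"delta_pos": [0, 0, 0], "turn": 0, "jaw": 1}, {"delta_pos": [0, 0, 0], "turn": 0, "jaw": 1}, {"delta_pos": [0, 0, 0], "turn": 0, "jaw": 1}, {"delta_pos": [0, 0, 0], "turn": 0, "jaw": 1}, {"delta_pos": [0, 0, 0], "turn": 0, "jaw": 1}, {"delta_pos": [0, 0, 0], "turn": 0, "jaw": 1}]'

```text
clock: 19.72
tool_pos: [0.5065, -0.0982, 0.2434]
eef_rot: [0.804, 0.594, 0.0, -0.0]
contact_force: [0.3, -0.1, -2.5]
opening: 0.135
```

```bash
cat > mar.py <<'E'
from plant import r, vision
from h import *
t=np.array([.5065,-.098,.1585+.021]);P=[];U=[]
for c in ("scene","side"):
    p=vision.camera_params(c);im=vision.snapshot(c);e=proj(p,t)[0];x,y=(e-12).astype(int)
    m=cv2.inRange(cv2.cvtColor(im[y:y+24,x:x+24],cv2.COLOR_BGR2HSV),(45,60,25),(90,255,255))
    u=np.argwhere(m).mean(0)[::-1]+[x,y]; P.append(p);U.append(u); print(c,u.round(2),(m>0).sum(),"expect",e.round(2))
X,e=tri(P,U); print("off mm",((X-t)*1000).round(1),e.round(2))
E
python3 mar.py; python3 rem.py .5065 -.0982 .2433 72.9; python3 pic.py v; python3 mar.py
```

```text
scene [211.21 141.41] 78 expect [212.78 141.84]
side [246.54 199.96] 72 expect [245.99 199.98]
off mm [ 0.8 -2.9  1.5] 0.25
t 19.82 pos [ 0.5065 -0.0982  0.2434] yaw 72.92 zax [ 0.e+00  1.e-04 -1.e+00] q [ 0.313  0.523 -0.33   1.855  0.228  0.8    1.138] F [ 0.4 -0.9 -1.7] open 0.134
delta cm [-0.    0.    0.01] turn 0.02
scene [211.25 141.36] 77 expect [212.78 141.84]
side [246.5 200. ] 72 expect [245.99 199.98]
off mm [ 0.6 -2.9  1.5] 0.23
```

View pics/v_side.png

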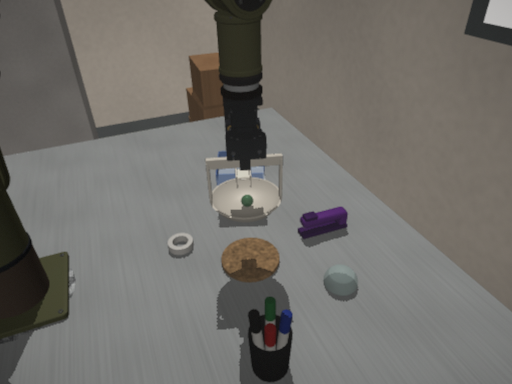

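The marble is at rest, about 3 mm from the dish's centre. The side view shows the dish held level over the trivet with the lip towards the boxes, and tape (180,243), stapler (323,222), dome (340,280) and cup (270,345) where they were. I hand the job in.

```bash
python3 -c "
from plant import order
print(order.finish_job())"
```

```text
the job is handed in; nothing more can be done
None
```

I gripped the dish by its handle with 25 N, lifted it 14.6 cm straight up, and turned it 85° so its lip points at the middle of the boxes. I handed the job in at about 20 s, with the arm still holding the dish.

**Last checks**
- **Height:** the underside is at about 0.158 m, and the boxes are 0.120 m high.
- **Aim:** the lip's bearing is 72.9°, the same as the bearing I measured to the boxes' middle at (0.585, 0.158).
- **Position:** the tool is vertical and moved under 1 mm sideways through the lift and turn, so the dish stayed level over the trivet. In both fixed cameras the intended dish pose lines up with the picture.
- **Grip:** the opening stayed at 0.13 to 0.14, about the 12 mm bar thickness, so there was no visible slip.
- **Marble:** it is at rest about 3 mm from the centre, within the 8 mm flat.
- **Other things:** the tape, stapler, dome and cup look unmoved.

**What disagreed**
- **Fingertips:** the cameras showed them about 15 mm behind the reported TCP, not 11 mm ahead of it as stated. I followed the pictures and gripped 24 mm lower, and the handle held firmly.
- **Networks:** they returned several wrong matches, such as the cup reported as the dish. I fitted the dish and boxes from points picked in the pictures instead.
- **Marble check:** one automatic match in the side view picked up a green marker instead of the marble. I corrected it and measured again.

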